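# Start the dry-block incubator

### The job

Get the tube incubator on the lab bench running, only by pushing and pressing: push its open lid down until it is fully shut, then press the raised end of the power rocker fully down, and then press the round start button right down and let it come back up. Do not press the oblong stop key, do not press the start button or switch on before their turn, do not lift the lid further open, and leave the bottle, the tube rack and the pot standing where they are.

Things in the scene. Friction and masses are not known exactly. Their poses are not given: they have to be found in the camera images.
- incubator: White box 220 mm deep (x), 280 wide (y), 75 high, fixed to the bench. Origin: centre of its underside, on the bench; x points away from the robot, from panel to hinge side; z up. Top at 75 mm; its near strip (x -105 to -23 mm) is the panel with three black controls at x = -66, y = -85, 0, +85 mm, in varying order, turned with the incubator. Behind: the tube block under the lid.
- lid (a joint): Angle of the lid, rad: 0 = fully shut, grows as it opens (starts 0.4 to 0.75). Counts as shut below 0.04. The hinge rubs (0.15 N m), so the lid stays at any angle; 1 to 5 N straight down on its top, 50 mm or more in front of the hinge, closes it.
- lid_hinge (a point): Middle of the lid's hinge line, along the incubator's y at its x = +95, z = 77 mm. The white lid is a shallow cover 115 mm long (from hinge towards panel), 210 wide, 18 high; shut, its flat top lies 95 mm above the bench and its front edge at the incubator's x = -20 mm. This point's axes turn with the lid.
- lid_front (a point): Middle of the lid's upper front edge (115 mm from the hinge line, at the top face); moves with the lid.
- power_unit: Grey frame of the power rocker, 66 x 36 mm, 5 high, fixed on the panel; origin: its centre, on the panel; axes as the incubator. In it a black V-shaped paddle 56 mm long (x), 26 wide, pivoted in the middle. Off: the far half is level, 10 mm above the panel, and the half towards the robot (-x) slopes up to its outer end, 18 mm above the panel.
- power (a joint): Angle of the power rocker, rad: 0 = off (start), 0.28 = on, its end stop; counts as on above 0.22. It rubs and stays where it is left; about 3 N on the raised half moves it.
- power_end (a point): Point on the top face of the rocker's raised half (the half towards the robot), midway across, 16 mm from the pivot: press here, straight down, until this half is level, its top then 10 mm above the panel (85 mm above the bench). The far half then stands raised instead. This point's axes turn with the rocker.
- start (a joint): Travel of the start button, m: 0 = up, 0.006 = fully down; counts as pressed beyond 0.004. Its spring pushes back 1.5 N at first and 5 N fully down, and lifts it again when let go.
- start_top (a point): Centre of the top of the start button, the round one: black, 30 mm across, in a round grey collar 46 mm across and 5 mm high. Up, its top stands 15 mm above the panel (90 mm above the bench).
- stop (a joint): Travel of the stop key, m: 0 = up, 0.006 = fully down; it must not go beyond 0.003. Same spring as the start button.
- stop_top (a point): Centre of the top of the stop key, the flat oblong one: black, 44 mm along the incubator's y, 22 mm along its x, in a grey frame 56 x 34 mm. Its top stands 15 mm above the panel. Leave it alone.
- bottle: White reagent bottle, 60 mm across, 125 mm high, loose, on the -y side of the incubator. Origin: centre of its underside. Leave it alone.
- tube_rack: Grey tube rack 100 x 56 x 30 mm with three capped tubes up to 58 mm high, loose, on the +y side of the incubator. Origin: centre of its underside. Leave it alone.
- pot: Clear sample pot with a lid, 46 mm across, 55 mm high, loose, in front of the incubator on the robot's side. Origin: centre of its underside. Leave it alone.

How it is judged (in metres and radians):
On the way, in this order (a step that is already met when the one before it is completed fails the run):
1. the lid is fully shut (value of joint lid below 0.04 rad), for 0.2 s.
2. with the lid shut, the power rocker is pressed on (value of joint lid below 0.04 rad and value of joint power above 0.22 rad), for 0.1 s.
3. with the lid shut and the power on, the round start button is pressed down (all of step 2 and value of joint start above 0.004 m), for 0.05 s.
At the end, for the whole second after the job is handed in: The lid is shut (below 0.04 rad), the power rocker is on (above 0.22 rad), and the start button and the stop key are both up again (within 1.5 mm) (all of step 2 and value of joint each of start, stop below 0.0015 m); the robot touches nothing.
It fails at once if the stop key is pressed (beyond 3 mm) (value of joint stop above 0.003 m).
It fails at once if the start button is pressed (beyond 3 mm) while the lid is open or the power off (value of joint start above 0.003 m and (value of joint lid above 0.08 rad or value of joint power below 0.2 rad)).
It fails at once if the power rocker is pressed on while the lid is open (value of joint power above 0.2 rad and value of joint lid above 0.08 rad).
It fails at once if the lid is lifted further open (beyond 0.9 rad) (value of joint lid above 0.9 rad).
It fails at once if the bottle, the tube rack or the pot is shifted by more than 15 mm, lifted or tipped (distance of any of bottle, tube_rack, pot from where it was at the start of the episode above 0.015 m or angle between any of bottle, tube_rack, pot's own z axis and vertical above 0.3 rad).
It also fails if it takes over 51 s, if anything falls off the work surface, if the arm or the gripper's body presses on something with over 40 N, if the wrist force passes 120 N, or if a joint passes its speed limit or range.

### The arm

A 6-joint arm with a two-finger parallel gripper is mounted at the origin on the work surface. World frame = base frame: x ahead of the robot, y to its left, z up, the work surface at z = 0. Lengths are in mm, angles in rad, forces in N, time in s.
With the tool pointing down it reaches from about 350 to 975 mm from the base axis. Payload 4.9 kg.
Tool frame: the origin (TCP) lies midway between the tips of the shut fingers; the grasp point (between the pads) lies r.hold_point_z behind it (r.hold_point_z is the distance from the TCP to the grasp point, in mm); z points along the fingers, y is the direction in which the jaws open and shut (so a half turn about z gives the same grasp; the last joint's range is limited). The gripper opens to 85 mm and grips with 20 to 120 N. Pads are 22 mm wide; open, the fingers measure 114 mm over their backs; the gripper's body (76 mm by 85 mm) begins 54 mm behind the grasp point. The pads swing forward as they close: fully open they stand 13 mm farther back than shut.
Start: joints at [1.006, 0.053, 1.613, -0, 1.476, -0.119], TCP at [269.475, 563.901, 231.304] pointing down, gripper open.
Joint ranges: [-3.01, 3.01], [-1.01, 2.22], [0.06, 2.58], [-1.02, 4.17], [0.09, 2.62], [-3.14, 3.14]. Speed limits (rad/s): [2.57, 2.57, 3.14, 3.14, 3.14, 3.14].

### API

Orientations are given as a 3x3 rotation matrix whose columns are the frame's x, y, z axes.
In Python, from cell import r gives the robot as it stands.
- The arm moves only by the tool apply_moves, never from a script. Its argument "steps" is a list of rows, each an object with "delta_pos": the shift along the tool's x, y, z in mm, a list of three; "delta_rot": the turn, a rotation vector about the tool's x, y, z in degrees, a list of three; "fingers": the closure, from 0 (fully open) to 1 (shut). A call has 1 to 20 rows; each row shifts and turns the commanded pose from where the row before left it, along the tool's axes as they then stand; what a row does not reach is not made up. A row lasts 1/12 s, in which the tool goes at most 41.7 mm and 7.16 degrees, less where a joint would pass 70% of its speed; a pose out of reach is approached as far as the arm can. A call is refused whole if a number of a shift passes 41.7 or a number of a turn 7.16, either way. A call with a gripper value outside its range is refused whole. The fingers move at their own pace and stop on an object; "grip_force" is the grip in N (left out, the last holds). Time passes only in rows, so rows that do not move let the fingers close. It gives the time, the measured TCP pose, the force and the opening at its end, in the units of the state.
- r.get_state(): the state, without advancing time (a new reading comes with each control period).
- r.snapshot(name): name is "scene" or "top" or "wrist"; returns a dict with "pixels" (420x560x3 uint8, red, green, blue), "K" (3x3 intrinsics, pixels), "world_to_cam" (4x4, takes a point from world to camera coordinates). Camera axes: x right, y down, z forward; pixel columns grow to the right and rows downward; lengths in mm; the calibration is good to about 2 mm. A picture is of the moment at which its call begins. There is no depth.
- r.job_done(): hands the job in, once; it reports no verdict.
The state is a dict: "clock": time; "joint_pos": joint angles; "dq": joint speeds; "tau": joint torques, N m; "tool_pos": TCP position; "tcp_rot": TCP orientation; "wrist_force": force on the tool from outside, world axes, zero at the start; "wrist_torque": the same for the moment, N m; "grip_width": finger opening in mm.
Only numpy, scipy, OpenCV 4.12 (cv2) and the standard library are available. Lean on these libraries where they do the work, as an engineer would, in place of code of your own. Each camera call takes 0.05 s, during which the arm holds its last target. There are 200 camera calls.

## Working session

There is one attempt and no reset: what is moved stays moved. The work goes in short steps, Python scripts to look and compute and a tool call to move; the robot and the scene stay as the last step left them, time stands still between calls to the robot, and variables do not carry over. Pictures are saved under pics/ and viewed, about 8 in all and at most 12, crops included, and the job is handed in when it is done.

Besides the shell and the picture viewer there is one more tool, called as name(argument=value, ...), one argument or row to a line, values as JSON. apply_moves: Moves the arm, as the interface text tells. Its arguments: {"type":"object","properties":{"steps":{"type":"array"},"grip_force":{"type":"number"}},"required":["steps"]}

```bash
mkdir -p pics && python3 - <<'E'
from cell import r
import cv2,numpy as np,pickle
d={}
for n in("scene","top"):
    s=r.snapshot(n);d[n]=s;cv2.imwrite(f"pics/{n}0.png",cv2.resize(s["pixels"][:,:,::-1],(784,588),interpolation=cv2.INTER_CUBIC))
    print(n,np.round(s["K"],1).tolist(),np.round(s["world_to_cam"],3).tolist())
pickle.dump(d,open("d.pkl","wb"))
st=r.get_state();print({k:np.round(v,3).tolist() for k,v in st.items()},r.hold_point_z)
E
```

```text
scene [[501.2, 0.0, 291.5], [0.0, 501.2, 214.5], [0.0, 0.0, 1.0]] [[-0.364, 0.931, 0.009, 148.668], [0.611, 0.246, -0.753, -300.589], [-0.703, -0.269, -0.658, 1698.45], [0.0, 0.0, 0.0, 1.0]]
top [[496.9, 0.0, 284.0], [0.0, 496.9, 210.6], [0.0, 0.0, 1.0]] [[-0.002, -1.0, 0.012, 65.996], [-0.988, -0.0, -0.151, 574.717], [0.151, -0.012, -0.988, 1124.359], [0.0, 0.0, 0.0, 1.0]]
{'clock': 0.1, 'joint_pos': [1.006, 0.053, 1.614, -0.0, 1.476, -0.119], 'dq': [0.001, -0.001, -0.002, -0.001, -0.002, 0.0], 'tau': [0.0, -39.49, -37.136, -0.0, 0.004, 0.0], 'tool_pos': [269.195, 563.432, 230.179], 'tcp_rot': [[-0.902, 0.431, -0.001], [0.431, 0.902, -0.002], [0.0, -0.002, -1.0]], 'wrist_force': [-0.186, 0.21, 0.394], 'wrist_torque': [0.025, 0.002, -0.068], 'grip_width': 85.065} 18.700000000000003
```

View pics/scene0.png

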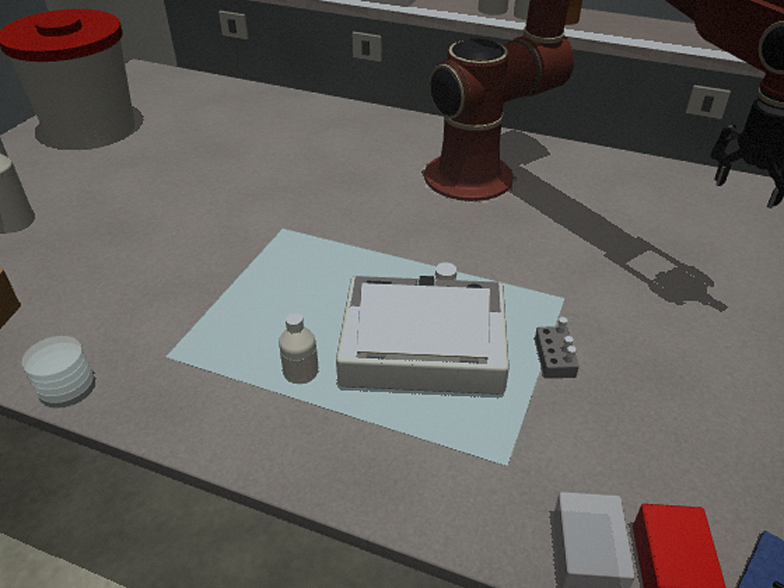

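View pics/top0.png

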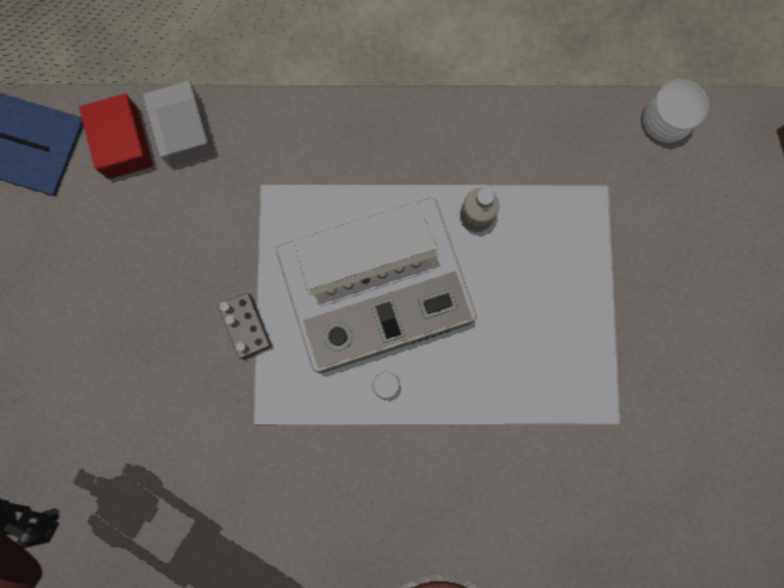

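The top view shows the round start button at about (338,336), the rocker at (388,320) and the oblong stop key at (438,302). The pot is at (386,385), the rack at (245,327), the bottle at (481,210), and the lid is open. I'll enlarge the incubator for more exact pixel positions.

```bash
python3 - <<'E'
import cv2,pickle
d=pickle.load(open("d.pkl","rb"))
p=d["top"]["pixels"][135:285,190:350,::-1]
p=cv2.convertScaleAbs(cv2.resize(p,None,fx=4,fy=4,interpolation=cv2.INTER_CUBIC),alpha=1.4)
p=p[:600]
cv2.imwrite("pics/crop.png",p)
E
```

```text
(no output)
```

View pics/crop.png

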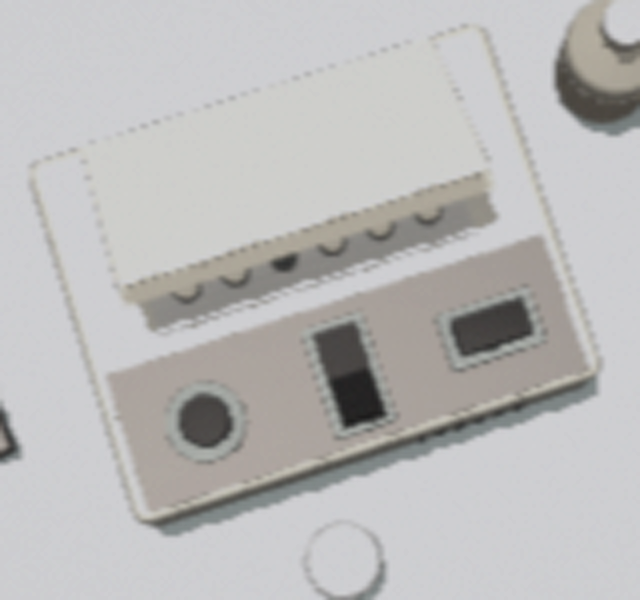

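The crop shows the start top at (205,418), the rocker frame centre at (350,374) with its dark raised half towards the robot, and the stop key centre at (492,327). The box top corners are at (33,163), (483,26), (597,370) and (142,519), and the lid's upper front edge runs from (122,289) to (488,174). I'll fit the pose and the lid angle from these.

```bash
cat > h.py <<'E'
import numpy as np,pickle
from scipy.optimize import least_squares
def proj(s,P):
    W=s["world_to_cam"];c=(W[:3,:3]@np.atleast_2d(P).T).T+W[:3,3];q=(s["K"]@c.T).T
    return q[:,:2]/q[:,2:]
def w(p,L):
    L=np.atleast_2d(np.array(L,float));c,s=np.cos(p[2]),np.sin(p[2])
    return np.c_[p[0]+c*L[:,0]-s*L[:,1],p[1]+s*L[:,0]+c*L[:,1],L[:,2]]
def lid(a,y,l=115,h=18): # point on top at l from hinge
    return [95-l*np.cos(a)+h*np.sin(a)*1,y,77+l*np.sin(a)+h*np.cos(a)]
E
python3 - <<'E'
from h import *
s=pickle.load(open("d.pkl","rb"))["top"]
f=lambda q:np.array(q,float)/4+np.array([190,135])-.375
loc=[[-66,85,90],[-66,0,80],[-66,-85,90],[110,140,75],[110,-140,75],[-110,-140,75],[-110,140,75]]
px=f([[205,418],[350,374],[492,327],[33,163],[483,26],[597,370],[142,519]])
lp=f([[122,289],[488,174]])
wt=np.array([2,2,2,1,1,1,1.])[:,None]
def res(p):
    return np.r_[((proj(s,w(p,loc))-px)*wt).ravel(),(proj(s,w(p,[lid(p[3],105),lid(p[3],-105)]))-lp).ravel()]
o=least_squares(res,[600,50,.3,.5]);p=o.x;print(p,np.round(o.fun,1))
np.save("p.npy",p)
for n,L in dict(start=[-66,85,90],pw=[-82,0,92],stop=[-66,-85,90],hinge=[95,0,77],front=lid(p[3],0)).items():print(n,w(p,L).round(1))
E
```

```text
[5.91694380e+02 1.02146792e+02 3.09915831e-01 5.46352217e-01] [-0.4  0.2 -0.4  0.1  0.5 -0.3 -2.  -0.7  0.7 -2.1  2.5  1.  -1.6  1.6
 -0.6  0.3  1.5 -0.3]
start [[502.9 163.   90. ]]
pw [[513.6  77.1  92. ]]
stop [[554.8   1.1  90. ]]
hinge [[682.2 131.1  77. ]]
front [[597.5 104.  152.1]]
```

The fit agrees with the given sizes: residuals are about 1 px, the yaw is 0.31 and the lid angle about 0.55. I'll turn the tool to line up with the incubator and shut the fingers.

apply_moves(
  steps=[
    {"delta_pos": [0,0,0],"delta_rot": [0,0,-6.2],"fingers": 1},
    {"delta_pos": [0,0,0],"delta_rot": [0,0,-6.2],"fingers": 1},
    {"delta_pos": [0,0,0],"delta_rot": [0,0,-6.2],"fingers": 1},
    {"delta_pos": [0,0,0],"delta_rot": [0,0,-6.2],"fingers": 1},
    {"delta_pos": [0,0,0],"delta_rot": [0,0,-6.2],"fingers": 1},
    {"delta_pos": [0,0,0],"delta_rot": [0,0,-6.2],"fingers": 1},
    {"delta_pos": [0,0,0],"delta_rot": [0,0,-6.1],"fingers": 1},
    {"delta_pos": [0,0,0],"delta_rot": [0,0,0],"fingers": 1},
    {"delta_pos": [0,0,0],"delta_rot": [0,0,0],"fingers": 1},
  ],
  grip_force=20,
)

```text
clock: 0.85
tool_pos: [269.3, 563.7, 230.7]
tcp_rot: [[-0.953, -0.302, -0.001], [-0.302, 0.953, -0.001], [0.001, -0.001, -1.0]]
wrist_force: [0.8, 0.3, 0.0]
grip_width: -0.3
```

```bash
cat > go.py <<'E'
import sys
from h import *
from cell import r
p=np.load("p.npy");st=r.get_state()
R=np.array(st["tcp_rot"]);t=np.array(st["tool_pos"])
L=[float(v) for v in sys.argv[1:4]]
g=w(p,L)[0];print("clock",st["clock"],"grip",st["grip_width"],"tcp",t.round(1),"goal",g.round(1))
print("tool delta",(R.T@(g-t)).round(1),"yaw x",np.degrees(np.arctan2(R[1,0],R[0,0])),"want",np.degrees(p[2])-180,"F",np.round(st["wrist_force"],2),"z",R[:,2].round(4))
E
python3 go.py 30 0 200
```

```text
clock 0.85 grip -0.33365399009893887 tcp [269.3 563.7 230.7] goal [620.3 111.3 200. ]
tool delta [-197.7 -537.3   30.9] yaw x -162.3953337787099 want -162.2431308684884 F [0.82 0.27 0.02] z [-5.e-04 -8.e-04 -1.e+00]
```

apply_moves(
  steps=[
    {"delta_pos": [-12.4,-33.6,1.9],"delta_rot": [0,0,0],"fingers": 1},
    {"delta_pos": [-12.4,-33.6,1.9],"delta_rot": [0,0,0],"fingers": 1},
    {"delta_pos": [-12.4,-33.6,1.9],"delta_rot": [0,0,0],"fingers": 1},
    {"delta_pos": [-12.4,-33.6,1.9],"delta_rot": [0,0,0],"fingers": 1},
    {"delta_pos": [-12.4,-33.6,1.9],"delta_rot": [0,0,0],"fingers": 1},
    {"delta_pos": [-12.4,-33.6,1.9],"delta_rot": [0,0,0],"fingers": 1},
    {"delta_pos": [-12.4,-33.6,1.9],"delta_rot": [0,0,0],"fingers": 1},
    {"delta_pos": [-12.4,-33.6,1.9],"delta_rot": [0,0,0],"fingers": 1},
    {"delta_pos": [-12.4,-33.6,1.9],"delta_rot": [0,0,0],"fingers": 1},
    {"delta_pos": [-12.4,-33.6,1.9],"delta_rot": [0,0,0],"fingers": 1},
    {"delta_pos": [-12.4,-33.6,1.9],"delta_rot": [0,0,0],"fingers": 1},
    {"delta_pos": [-12.4,-33.6,1.9],"delta_rot": [0,0,0],"fingers": 1},
    {"delta_pos": [-12.4,-33.6,1.9],"delta_rot": [0,0,0],"fingers": 1},
    {"delta_pos": [-12.4,-33.6,1.9],"delta_rot": [0,0,0],"fingers": 1},
    {"delta_pos": [-12.4,-33.6,1.9],"delta_rot": [0,0,0],"fingers": 1},
    {"delta_pos": [-12.4,-33.6,1.9],"delta_rot": [0,0,0],"fingers": 1},
    {"delta_pos": [0,0,0],"delta_rot": [0,0,0],"fingers": 1},
    {"delta_pos": [0,0,0],"delta_rot": [0,0,0],"fingers": 1},
  ],
)

```text
clock: 2.35
tool_pos: [622.9, 110.9, 200.2]
tcp_rot: [[-0.954, -0.3, -0.001], [-0.3, 0.954, 0.0], [0.001, 0.001, -1.0]]
wrist_force: [0.1, 0.4, -0.6]
grip_width: 0.3
```

```bash
python3 go.py 30 0 96
```

```text
clock 2.35 grip 0.27801688464468044 tcp [622.9 110.9 200.2] goal [620.3 111.3  96. ]
tool delta [  2.3   1.2 104.2] yaw x -162.5304533256682 want -162.2431308684884 F [ 0.11  0.35 -0.64] z [-1.2e-03  2.0e-04 -1.0e+00]
```

apply_moves(
  steps=[
    {"delta_pos": [1,0.5,12],"delta_rot": [0,0,0],"fingers": 1},
    {"delta_pos": [1,0.5,12],"delta_rot": [0,0,0],"fingers": 1},
    {"delta_pos": [0,0,12],"delta_rot": [0,0,0],"fingers": 1},
    {"delta_pos": [0,0,8],"delta_rot": [0,0,0],"fingers": 1},
    {"delta_pos": [0,0,8],"delta_rot": [0,0,0],"fingers": 1},
    {"delta_pos": [0,0,6],"delta_rot": [0,0,0],"fingers": 1},
    {"delta_pos": [0,0,6],"delta_rot": [0,0,0],"fingers": 1},
    {"delta_pos": [0,0,6],"delta_rot": [0,0,0],"fingers": 1},
    {"delta_pos": [0,0,6],"delta_rot": [0,0,0],"fingers": 1},
    {"delta_pos": [0,0,6],"delta_rot": [0,0,0],"fingers": 1},
    {"delta_pos": [0,0,6],"delta_rot": [0,0,0],"fingers": 1},
    {"delta_pos": [0,0,6],"delta_rot": [0,0,0],"fingers": 1},
    {"delta_pos": [0,0,4],"delta_rot": [0,0,0],"fingers": 1},
    {"delta_pos": [0,0,2],"delta_rot": [0,0,0],"fingers": 1},
    {"delta_pos": [0,0,0],"delta_rot": [0,0,0],"fingers": 1},
  ],
)

```text
clock: 3.6
tool_pos: [619.7, 112.7, 99.8]
tcp_rot: [[-0.952, -0.305, -0.001], [-0.305, 0.952, -0.0], [0.001, 0.0, -1.0]]
wrist_force: [-0.1, 0.2, 0.2]
grip_width: 0.0
```

apply_moves(
  steps=[
    {"delta_pos": [0,0,1],"delta_rot": [0,0,0],"fingers": 1},
    {"delta_pos": [0,0,1],"delta_rot": [0,0,0],"fingers": 1},
    {"delta_pos": [0,0,1],"delta_rot": [0,0,0],"fingers": 1},
    {"delta_pos": [0,0,1],"delta_rot": [0,0,0],"fingers": 1},
    {"delta_pos": [0,0,1],"delta_rot": [0,0,0],"fingers": 1},
    {"delta_pos": [0,0,0.5],"delta_rot": [0,0,0],"fingers": 1},
    {"delta_pos": [0,0,0],"delta_rot": [0,0,0],"fingers": 1},
  ],
)

```text
clock: 4.18
tool_pos: [620.1, 112.7, 95.3]
tcp_rot: [[-0.952, -0.305, -0.0], [-0.305, 0.952, -0.0], [0.0, -0.0, -1.0]]
wrist_force: [-1.3, -0.5, 0.3]
grip_width: -0.2
```

```bash
python3 - <<'E'
from h import *
from cell import r
import cv2
for n in("scene",):
    s=r.snapshot(n);q=cv2.resize(s["pixels"][180:300,220:400,::-1],None,fx=4,fy=4,interpolation=cv2.INTER_CUBIC)
    cv2.imwrite("pics/lid1.png",cv2.convertScaleAbs(q,alpha=1.3))
    print(np.round(r.get_state()["wrist_force"],2),r.get_state()["tool_pos"])
E
```

```text
[0.63 0.65 0.92] [620.26592426 112.79348394  95.28343728]
```

View pics/lid1.png

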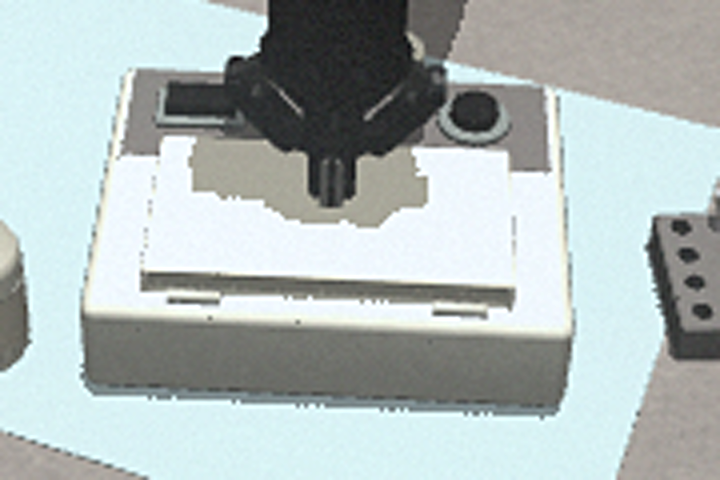

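The lid is nearly shut, with the fingertips on its top at about (330,200), and the force is still low. I'll press on gently until there is a clear reaction.

apply_moves(
  steps=[
    {"delta_pos": [0,0,0.5],"delta_rot": [0,0,0],"fingers": 1},
    {"delta_pos": [0,0,0.5],"delta_rot": [0,0,0],"fingers": 1},
    {"delta_pos": [0,0,0],"delta_rot": [0,0,0],"fingers": 1},
    {"delta_pos": [0,0,0],"delta_rot": [0,0,0],"fingers": 1},
  ],
)

```text
clock: 4.57
tool_pos: [620.3, 112.8, 95.0]
tcp_rot: [[-0.952, -0.305, 0.0], [-0.305, 0.952, 0.0], [-0.0, -0.0, -1.0]]
wrist_force: [-2.3, -0.2, 5.4]
grip_width: 0.0
```

apply_moves(
  steps=[
    {"delta_pos": [0,0,0.5],"delta_rot": [0,0,0],"fingers": 1},
    {"delta_pos": [0,0,0.5],"delta_rot": [0,0,0],"fingers": 1},
    {"delta_pos": [0,0,0],"delta_rot": [0,0,0],"fingers": 1},
    {"delta_pos": [0,0,0],"delta_rot": [0,0,0],"fingers": 1},
    {"delta_pos": [0,0,0],"delta_rot": [0,0,0],"fingers": 1},
  ],
)

```text
clock: 4.98
tool_pos: [620.3, 112.8, 95.0]
tcp_rot: [[-0.952, -0.305, -0.0], [-0.305, 0.952, -0.0], [0.0, -0.0, -1.0]]
wrist_force: [-5.8, -1.4, 9.2]
grip_width: 0.3
```

It has a hard stop at exactly 95.0 mm, with the force rising to 9 N, so the lid is shut. I'll lift and move over the rocker's raised end.

apply_moves(
  steps=[
    {"delta_pos": [0,0,-5],"delta_rot": [0,0,0],"fingers": 1},
    {"delta_pos": [0,0,-20],"delta_rot": [0,0,0],"fingers": 1},
    {"delta_pos": [0,0,-20],"delta_rot": [0,0,0],"fingers": 1},
    {"delta_pos": [28,0,0],"delta_rot": [0,0,0],"fingers": 1},
    {"delta_pos": [28,0,0],"delta_rot": [0,0,0],"fingers": 1},
    {"delta_pos": [28,0,0],"delta_rot": [0,0,0],"fingers": 1},
    {"delta_pos": [28,0,0],"delta_rot": [0,0,0],"fingers": 1},
    {"delta_pos": [0,0,0],"delta_rot": [0,0,0],"fingers": 1},
    {"delta_pos": [0,0,0],"delta_rot": [0,0,0],"fingers": 1},
  ],
)

```text
clock: 5.73
tool_pos: [512.7, 78.5, 137.8]
tcp_rot: [[-0.953, -0.305, 0.0], [-0.305, 0.953, 0.0], [-0.001, 0.0, -1.0]]
wrist_force: [0.3, 0.3, 0.2]
grip_width: -0.1
```

```bash
python3 go.py -82 0 95; python3 - <<'E'
from h import *
from cell import r
import cv2
p=np.load("p.npy")
o=[]
for n,b in(("top",(155,275,195,345)),("scene",(180,300,220,370))):
    s=r.snapshot(n);im=s["pixels"][:,:,::-1].copy()
    q=cv2.resize(im[b[0]:b[1],b[2]:b[3]],None,fx=5,fy=5,interpolation=cv2.INTER_CUBIC)
    for L in([-20,105,95],[-20,-105,95],[95,105,95],[95,-105,95],[-66,85,90],[-82,0,92]):
        u=(proj(s,w(p,L))[0]-[b[2],b[0]]+.5)*5;cv2.circle(q,tuple(int(v) for v in u),2,(0,0,255),-1)
    o.append(q[:,:])
q=cv2.convertScaleAbs(cv2.resize(np.vstack(o),None,fx=.5,fy=.5,interpolation=cv2.INTER_AREA),alpha=1.2)
cv2.imwrite("pics/lid2.png",q)
E
```

```text
clock 5.7333 grip -0.06335831204614023 tcp [512.7  78.5 137.8] goal [513.6  77.1  95. ]
tool delta [-0.4 -1.6 42.8] yaw x -162.27187950550965 want -162.2431308684884 F [0.32 0.28 0.19] z [ 5.e-04  2.e-04 -1.e+00]
```

View pics/lid2.png

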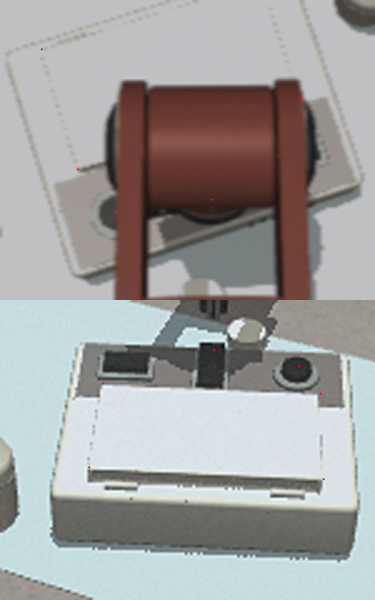

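The scene view shows the lid flat, with its predicted shut corners at (104,382) and (321,394) matching the picture. The rocker at (212,365) is under the tool to within a few mm. I'll press it straight down.

apply_moves(
  steps=[
    {"delta_pos": [-0.5,-1,12],"delta_rot": [0,0,0],"fingers": 1},
    {"delta_pos": [0,-1,12],"delta_rot": [0,0,0],"fingers": 1},
    {"delta_pos": [0,0,10],"delta_rot": [0,0,0],"fingers": 1},
    {"delta_pos": [0,0,6],"delta_rot": [0,0,0],"fingers": 1},
    {"delta_pos": [0,0,3],"delta_rot": [0,0,0],"fingers": 1},
    {"delta_pos": [0,0,2],"delta_rot": [0,0,0],"fingers": 1},
    {"delta_pos": [0,0,2],"delta_rot": [0,0,0],"fingers": 1},
    {"delta_pos": [0,0,2],"delta_rot": [0,0,0],"fingers": 1},
    {"delta_pos": [0,0,1.5],"delta_rot": [0,0,0],"fingers": 1},
    {"delta_pos": [0,0,1],"delta_rot": [0,0,0],"fingers": 1},
    {"delta_pos": [0,0,0],"delta_rot": [0,0,0],"fingers": 1},
    {"delta_pos": [0,0,0],"delta_rot": [0,0,0],"fingers": 1},
  ],
)

```text
clock: 6.83
tool_pos: [514.7, 76.7, 87.2]
tcp_rot: [[-0.952, -0.305, 0.0], [-0.305, 0.952, -0.0], [-0.0, -0.0, -1.0]]
wrist_force: [-2.6, 0.1, 3.7]
grip_width: 0.2
```

apply_moves(
  steps=[
    {"delta_pos": [0,0,1],"delta_rot": [0,0,0],"fingers": 1},
    {"delta_pos": [0,0,1],"delta_rot": [0,0,0],"fingers": 1},
    {"delta_pos": [0,0,0.5],"delta_rot": [0,0,0],"fingers": 1},
    {"delta_pos": [0,0,0.5],"delta_rot": [0,0,0],"fingers": 1},
    {"delta_pos": [0,0,0],"delta_rot": [0,0,0],"fingers": 1},
    {"delta_pos": [0,0,0],"delta_rot": [0,0,0],"fingers": 1},
  ],
)

```text
clock: 7.33
tool_pos: [514.5, 76.7, 84.8]
tcp_rot: [[-0.952, -0.305, -0.001], [-0.305, 0.952, -0.001], [0.001, -0.0, -1.0]]
wrist_force: [-6.7, -2.0, 9.3]
grip_width: 0.2
```

apply_moves(
  steps=[
    {"delta_pos": [0,0,0.8],"delta_rot": [0,0,0],"fingers": 1},
    {"delta_pos": [0,0,0],"delta_rot": [0,0,0],"fingers": 1},
    {"delta_pos": [0,0,0],"delta_rot": [0,0,0],"fingers": 1},
    {"delta_pos": [0,0,0],"delta_rot": [0,0,0],"fingers": 1},
  ],
)

```text
clock: 7.67
tool_pos: [514.5, 76.6, 84.7]
tcp_rot: [[-0.952, -0.305, -0.001], [-0.305, 0.952, -0.001], [0.001, -0.0, -1.0]]
wrist_force: [-8.1, -3.0, 13.5]
grip_width: 0.7
```

The rocker is at its end stop: 84.7 mm, with 13.5 N and no further travel. I'll lift and move over the start button.

apply_moves(
  steps=[
    {"delta_pos": [0,0,-5],"delta_rot": [0,0,0],"fingers": 1},
    {"delta_pos": [0,0,-20],"delta_rot": [0,0,0],"fingers": 1},
    {"delta_pos": [0,0,-15],"delta_rot": [0,0,0],"fingers": 1},
    {"delta_pos": [-4,22,0],"delta_rot": [0,0,0],"fingers": 1},
    {"delta_pos": [-4,22,0],"delta_rot": [0,0,0],"fingers": 1},
    {"delta_pos": [-4,22,0],"delta_rot": [0,0,0],"fingers": 1},
    {"delta_pos": [-4,20,0],"delta_rot": [0,0,0],"fingers": 1},
    {"delta_pos": [0,0,0],"delta_rot": [0,0,0],"fingers": 1},
    {"delta_pos": [0,0,0],"delta_rot": [0,0,0],"fingers": 1},
  ],
)

```text
clock: 8.42
tool_pos: [503.4, 164.3, 122.5]
tcp_rot: [[-0.952, -0.307, 0.0], [-0.307, 0.952, 0.0], [-0.0, -0.0, -1.0]]
wrist_force: [-0.1, 0.1, -0.5]
grip_width: 0.2
```

```bash
python3 go.py -66 85 92; python3 - <<'E'
from cell import r
import cv2
s=r.snapshot("scene");q=cv2.resize(s["pixels"][180:280,230:380,::-1],None,fx=5,fy=5,interpolation=cv2.INTER_CUBIC)
cv2.imwrite("pics/pw.png",cv2.convertScaleAbs(q,alpha=1.4))
E
```

```text
clock 8.4167 grip 0.15999235826936178 tcp [503.4 164.3 122.5] goal [502.9 163.   92. ]
tool delta [ 0.9 -1.1 30.5] yaw x -162.1312520358579 want -162.2431308684884 F [-0.08  0.05 -0.54] z [ 1.e-04  0.e+00 -1.e+00]
```

View pics/pw.png

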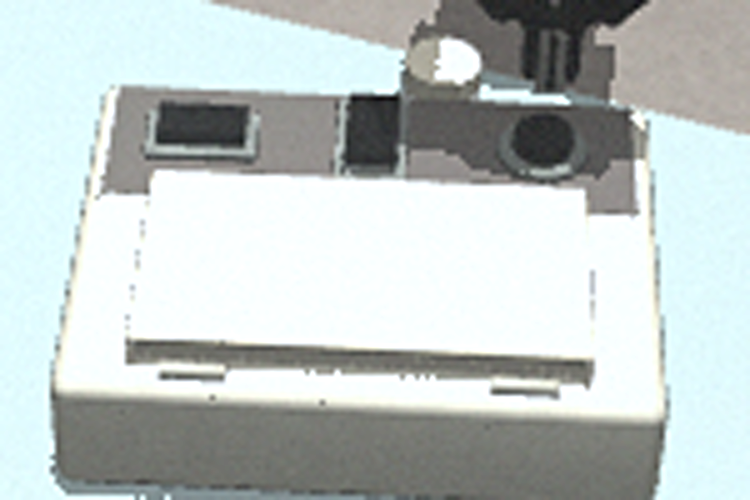

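The lid at (360,260) is still flat. The rocker at (372,133) no longer stands above the panel's near edge, so it is on. The tool is over the start button at (543,138), and I'll press it now.

apply_moves(
  steps=[
    {"delta_pos": [0.9,-1.1,12],"delta_rot": [0,0,0],"fingers": 1},
    {"delta_pos": [0,0,12],"delta_rot": [0,0,0],"fingers": 1},
    {"delta_pos": [0,0,5],"delta_rot": [0,0,0],"fingers": 1},
    {"delta_pos": [0,0,3],"delta_rot": [0,0,0],"fingers": 1},
    {"delta_pos": [0,0,2],"delta_rot": [0,0,0],"fingers": 1},
    {"delta_pos": [0,0,2],"delta_rot": [0,0,0],"fingers": 1},
    {"delta_pos": [0,0,1],"delta_rot": [0,0,0],"fingers": 1},
    {"delta_pos": [0,0,1],"delta_rot": [0,0,0],"fingers": 1},
    {"delta_pos": [0,0,1],"delta_rot": [0,0,0],"fingers": 1},
    {"delta_pos": [0,0,0.5],"delta_rot": [0,0,0],"fingers": 1},
    {"delta_pos": [0,0,0],"delta_rot": [0,0,0],"fingers": 1},
    {"delta_pos": [0,0,0],"delta_rot": [0,0,0],"fingers": 1},
  ],
)

```text
clock: 9.47
tool_pos: [503.4, 162.2, 84.1]
tcp_rot: [[-0.952, -0.305, 0.001], [-0.305, 0.952, -0.0], [-0.0, -0.001, -1.0]]
wrist_force: [-3.4, -2.5, 4.9]
grip_width: 0.0
```

apply_moves(
  steps=[
    {"delta_pos": [0,0,0.7],"delta_rot": [0,0,0],"fingers": 1},
    {"delta_pos": [0,0,0.5],"delta_rot": [0,0,0],"fingers": 1},
    {"delta_pos": [0,0,0],"delta_rot": [0,0,0],"fingers": 1},
    {"delta_pos": [0,0,0],"delta_rot": [0,0,0],"fingers": 1},
  ],
)

```text
clock: 9.8
tool_pos: [503.4, 162.2, 83.9]
tcp_rot: [[-0.952, -0.305, 0.0], [-0.305, 0.952, -0.001], [0.0, -0.001, -1.0]]
wrist_force: [-6.6, -3.1, 11.1]
grip_width: -0.3
```

The button is bottomed at 83.9 mm with 11 N. I'll lift clear and check.

apply_moves(
  steps=[
    {"delta_pos": [0,0,-5],"delta_rot": [0,0,0],"fingers": 1},
    {"delta_pos": [0,0,-20],"delta_rot": [0,0,0],"fingers": 1},
    {"delta_pos": [0,0,-35],"delta_rot": [0,0,0],"fingers": 1},
    {"delta_pos": [0,0,-35],"delta_rot": [0,0,0],"fingers": 1},
    {"delta_pos": [0,40,0],"delta_rot": [0,0,0],"fingers": 1},
    {"delta_pos": [0,40,0],"delta_rot": [0,0,0],"fingers": 1},
    {"delta_pos": [0,40,0],"delta_rot": [0,0,0],"fingers": 1},
    {"delta_pos": [0,40,0],"delta_rot": [0,0,0],"fingers": 1},
    {"delta_pos": [0,40,0],"delta_rot": [0,0,0],"fingers": 1},
    {"delta_pos": [0,40,0],"delta_rot": [0,0,0],"fingers": 1},
    {"delta_pos": [0,0,0],"delta_rot": [0,0,0],"fingers": 1},
    {"delta_pos": [0,0,0],"delta_rot": [0,0,0],"fingers": 1},
  ],
)

```text
clock: 10.8
tool_pos: [428.9, 393.0, 176.8]
tcp_rot: [[-0.951, -0.309, 0.0], [-0.309, 0.951, 0.001], [-0.0, 0.001, -1.0]]
wrist_force: [-0.3, 0.4, 1.3]
grip_width: 0.1
```

```bash
python3 - <<'E'
from cell import r
import cv2
s=r.snapshot("top");q=cv2.resize(s["pixels"][135:285,150:350,::-1],None,fx=4,fy=4,interpolation=cv2.INTER_CUBIC)
cv2.imwrite("pics/end.png",cv2.convertScaleAbs(q,alpha=1.4))
print(r.get_state()["clock"],r.get_state()["wrist_force"])
E
```

```text
10.85 [-0.27742724 -0.19961797 -0.14708817]
```

View pics/end.png

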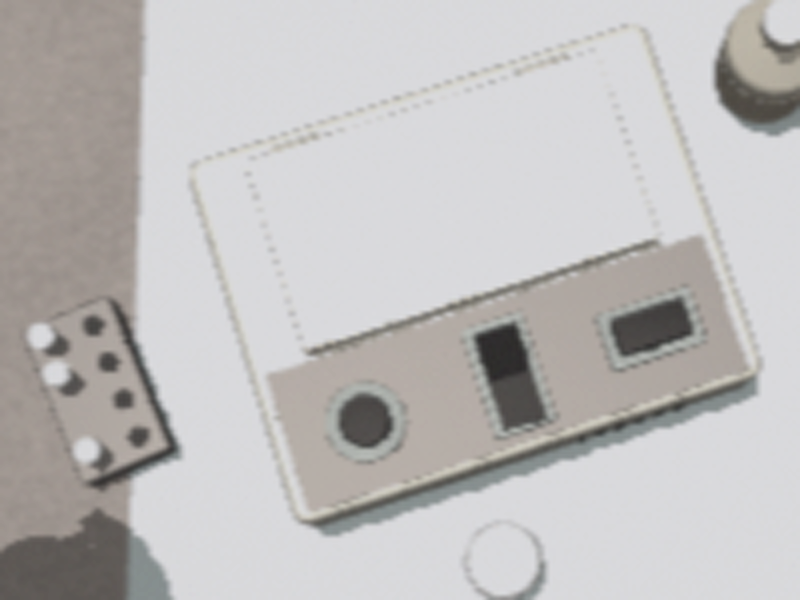

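The rocker's shading has swapped: the far half at (500,350) is now the dark, raised one, so it is on. The lid is shut along (305,352)–(660,243). The start top is back at (365,418), which is the same spot as before, and the pot and bottle have not moved.

```bash
python3 -c "
from cell import r
print(r.job_done())"
```

```text
the job is handed in; nothing more can be done
None
```

The job is handed in, at about 11 s of the 51 s allowed. I did the three steps in order with the fingers shut; the hand-in gave no verdict.

- **Lid:** pushed down to a hard stop at 95.0 mm with 9 N. The scene camera then showed it flat, with its corners where a shut lid's should be.
- **Power rocker:** pressed at its raised end to its end stop at 84.7 mm with 13.5 N. In the last picture its shading has swapped ends, so it is on.
- **Start button:** pressed to its bottom at 83.9 mm with 11 N and released. Its top is back at its starting pixel.

In the last top picture the stop key is untouched and the pot and bottle are where they started. The tube rack is standing and looks unmoved, though I did not compare its pixels closely. The arm is clear of everything, with wrist force near zero. The joint angles could not be read directly, so these checks rest on heights, forces and pictures. No check failed; the fitted pose was a few mm off at the rocker in the scene view, which I allowed for.

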